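Clear the inspection bench: quarantine the reject, then sort the good parts

ROBOT

A 6-joint arm with a two-finger parallel gripper is mounted at the origin on the work surface. World frame = base frame: x ahead of the robot, y to its left, z up, the work surface at z = 0. Lengths are in m, angles in rad, forces in N, time in s.
With the tool pointing down it reaches from about 0.25 to 0.725 m from the base axis. Payload 4 kg.
Tool frame: the origin (TCP) lies on the centre line of the jaws, within the pads' length; the fingertips stand ahead of it and the grasp point (between the pads) lies 3 mm ahead of it (bot.tcp_to_tips is the z of the fingertips in the tool frame, in m); z points along the fingers, y is the line along which they close (so a half turn about z gives the same grasp; the last joint's range is limited). The gripper opens to 85 mm and grips with 20 to 120 N. Pads are 22 mm wide; open, the fingers measure 114 mm over their backs; the gripper's body (76 mm by 85 mm) begins 54 mm behind the grasp point. The pads swing forward as they close: fully open they stand 13 mm farther back than shut.
Start: joints at [1.277, 0.241, 0.005, 1.335, 0, 1.571], TCP at [0.145, 0.479, 0.253] pointing down, gripper open.
Joint ranges: [-2.72, 2.72], [-1.05, 1.87], [-1.09, 1.28], [-1.99, 2.15], [-1.42, 1.44], [-3.14, 3.14]. Speed limits (rad/s): [2.79, 2.79, 3.14, 3.14, 3.14, 3.14].

INTERFACE

Orientations are given as a unit quaternion [x, y, z, w].
In Python, from workcell import telemetry, camera, camera_params, ticket, boxes_of, cut_out, spot_point, bot gives the robot as it stands.
- The arm moves only by the shell command python3 -m creep 'ROWS'. ROWS is text: rows parted by semicolons, each of 5 numbers parted by spaces: the opening, from 0 (shut) to 1 (fully open), then the shift along the tool's x, y, z in units of 150 mm (1.0 is 150 mm), then the turn about the tool's z in units of 180 degrees (1.0 is 180 degrees). In form: claw x y z turn; .... A call has 1 to 12 rows; each row is the pose to reach, as a shift and turn from the pose commanded when the call began, along the tool's axes at that moment, turning the shorter way round; what a row does not reach only later rows make up. A row lasts 1/8 s, in which the tool goes at most 62.5 mm and 10.7 degrees, less where a joint would pass 70% of its speed; a pose out of reach is approached as far as the arm can. A call with a number of a shift or a turn outside -1 to 1 is refused whole. A call with a gripper value outside its range is refused whole. The fingers move at their own pace and stop on an object; the grip force is fixed at half the most. Time passes only in rows, so rows that repeat a pose let the fingers close. It gives the time, the measured TCP pose, the force, the opening and the grip force at its end, in the units of the state.
- telemetry.get_obs(): the state, without advancing time (a new reading comes with each control period).
- camera(name): name is "scene" or "top"; returns the picture (400x640x3 uint8, red, green, blue); there is no depth.
- camera_params(name): a dict with "camera_matrix" (3x3 intrinsics, pixels), "eye" and "attitude" of the camera in the world. Camera axes: x right, y down, z forward; pixel columns grow to the right and rows downward; lengths in m; the calibration is good to about 2 mm. A picture is of the moment at which its call begins. camera_params takes no time and is no camera call.
- ticket.job_done(): hands the job in; it is judged then, once.
Trained networks look in the newest picture that a camera, given by its name, has taken for a name from the list of things; names that differ only in an ending like _2 or _b are one class to them, and where a whole thing is asked for, a point or a joint stands for the part that bears it (a point fixed in the world has none). Each returns a list of dicts, best first, with "conf" (0 to 1); they miss things now and then, are a little off and sometimes report something else, mostly with a low value. They report only what shows in the picture. A call takes as long as a camera call. They do not tell look-alikes from the thing itself.
- boxes_of(thing, camera): "at" ([x, y, z] in m, in world coordinates, good to about 4 mm: the middle of the surface that is visible of it).
- cut_out(thing, camera): "pixels" (400x640 bool, what is visible of it).
- spot_point(thing, camera): "at" ([x, y, z] in m, in world coordinates, good to about 4 mm: a listed point, or the origin of a listed thing).
The state is a dict: "clock": time; "joint_pos": joint angles; "joint_vel": joint speeds; "tau": joint torques, N m; "eef_pos": TCP position; "tool_rot": TCP orientation; "ft_force": force on the tool from outside, world axes, zero at the start; "ft_torque": the same for the moment, N m; "grip_width": finger opening in m; "grasp_force": force on a finger pad.
Only numpy, scipy, OpenCV 4.12 (cv2) and the standard library are available. Lean on these libraries where they do the work, as an engineer would, in place of code of your own. Each camera call takes 0.05 s, during which the arm holds its last target. There are 200 camera calls.

TASK

Five machined parts lie mixed on the inspection bench. First put the part marked with red paint into the red tray; only then put the two round flanged bushes into the blue tray and the two unmarked bearing housings into the green tray. Set every part down gently (do not drop it), upright and flat on the tray floor beside its neighbour, let go of it, and leave the stamp and the ink pot where they stand.

Things in the scene. Friction and masses are not known exactly. Their poses are not given: they have to be found in the camera images.
- bush_a: Flanged bush, standing on its flange: round flange 54 mm diameter and 10 mm thick, above it a round hub 34 mm diameter reaching 42 mm above the underside, with a dark bore mark on top. Loose, silver aluminium. Origin: centre of the underside, z up. Round about z. About 0.12 kg. No red paint. Belongs in the blue tray.
- bush_b: Flanged bush, standing on its flange: round flange 54 mm diameter and 10 mm thick, above it a round hub 34 mm diameter reaching 42 mm above the underside, with a dark bore mark on top. Loose, silver aluminium. Origin: centre of the underside, z up. Round about z. About 0.12 kg. No red paint. Belongs in the blue tray.
- housing_a: Bearing housing, standing: base 36 (its x) by 70 (its y) by 12 mm, on its middle a block 36 (x) by 42 mm (y), top 42 mm above the underside; dark bore marks on its x faces. Loose, silver aluminium. Origin: centre of the underside, z up. Grip across x (36 mm). About 0.16 kg. No red paint. Belongs in the green tray.
- housing_b: Bearing housing, standing: base 36 (its x) by 70 (its y) by 12 mm, on its middle a block 36 (x) by 42 mm (y), top 42 mm above the underside; dark bore marks on its x faces. Loose, silver aluminium. Origin: centre of the underside, z up. Grip across x (36 mm). About 0.16 kg. No red paint. Belongs in the green tray.
- reject: Bearing housing, standing: base 36 (its x) by 70 (its y) by 12 mm, on its middle a block 36 (x) by 42 mm (y), top 42 mm above the underside; dark bore marks on its x faces. Loose, silver aluminium. Origin: centre of the underside, z up. Grip across x (36 mm). About 0.16 kg. Painted red on its top and both feet. Belongs in the red tray, first of all.
- tray_blue: Blue open plastic tray fixed on the bench: outer 138 mm (its x) by 178 mm (its y), 30 mm high, walls and floor 4 mm (inside 130 by 170 mm, inner floor 4 mm above the origin). Origin: centre of the underside, z up. Room for two parts side by side along its y. For the two bushes.
- tray_green: Green open plastic tray fixed on the bench: outer 138 mm (its x) by 178 mm (its y), 30 mm high, walls and floor 4 mm (inside 130 by 170 mm, inner floor 4 mm above the origin). Origin: centre of the underside, z up. Room for two parts side by side along its y. For the two unmarked housings.
- tray_red: Red open plastic tray fixed on the bench: outer 138 mm (its x) by 178 mm (its y), 30 mm high, walls and floor 4 mm (inside 130 by 170 mm, inner floor 4 mm above the origin). Origin: centre of the underside, z up. Room for two parts side by side along its y. For the part marked red.
- stamp: Bystander: upright inspection stamp, black over grey, 32 mm diameter, 62 mm tall, loose. Origin: centre of the underside. Leave it alone.
- inkpot: Bystander: small round ink pot with a black cap, 42 mm diameter, 55 mm tall, loose. Origin: centre of the underside. Leave it alone.
Not all that is in view belongs to the job. Leave any orange or yellow look-alike of the housing_a alone. Of the things that look like the tray_green, take the one that is farthest to the robot's left at the start.

How it is judged:
By the outcome, as a careful person would: the job done as asked, in the order asked, and still so for the second after the job is handed in, with the robot touching nothing.
It also fails if it takes over 109 s, if anything falls off the work surface, if the arm or the gripper's body presses on something with over 40 N, if the wrist force passes 120 N, or if a joint passes its speed limit or range.

## Working session

There is one attempt and no reset: what is moved stays moved. The work goes in short steps, Python scripts to look and compute and a shell command to move; the robot and the scene stay as the last step left them, time stands still between calls to the robot, and variables do not carry over. Pictures are saved under pics/ and viewed, at most 14 in all, crops included, and the job is handed in when it is done.

```bash
ls; mkdir -p pics; python3 - <<'E'
from workcell import *
import cv2,numpy as np
for c in("top","scene"):
    cv2.imwrite(f"pics/{c}0.png",cv2.cvtColor(camera(c),cv2.COLOR_RGB2BGR))
    p=camera_params(c);print(c,np.round(p["camera_matrix"],1).tolist(),p["eye"],p["attitude"])
    for t in("bush_a","housing_a","reject","tray_blue","tray_green","tray_red","stamp","inkpot"):
        print(t,[(np.round(d["at"],3).tolist(),round(d["conf"],2)) for d in spot_point(t,c)])
o=telemetry.get_obs();print(o["clock"],o["eef_pos"],o["tool_rot"],o["grip_width"],bot.tcp_to_tips)
E
```

```text
pics
top [[447.0, 0.0, 319.4], [0.0, 447.0, 201.9], [0.0, 0.0, 1.0]] [ 0.32274973 -0.01273969  1.0374578 ] [ 0.70900512 -0.70093525  0.0569011  -0.05257163]
bush_a [([0.466, 0.11, 0.003], 0.92), ([0.482, -0.262, 0.0], 0.82)]
housing_a [([0.475, 0.247, -0.002], 0.89), ([0.342, -0.068, -0.002], 0.67), ([0.335, 0.171, 0.002], 0.61), ([0.438, 0.016, -0.001], 0.6)]
reject [([0.482, -0.117, 0.002], 0.85)]
tray_blue [([0.65, -0.235, -0.002], 0.68)]
tray_green [([0.319, -0.365, -0.003], 0.94), ([0.625, -0.008, 0.001], 0.76)]
tray_red [([0.651, 0.216, 0.002], 0.97), ([0.483, -0.116, 0.002], 0.3)]
stamp [([0.494, -0.4, 0.002], 0.56)]
inkpot [([0.433, 0.391, 0.003], 0.68)]
scene [[407.7, 0.0, 318.6], [0.0, 407.7, 196.8], [0.0, 0.0, 1.0]] [1.2884557  0.25960492 0.80279248] [ 0.52342316  0.74799722 -0.32907544 -0.24132489]
bush_a [([0.461, 0.108, -0.002], 0.83), ([0.484, -0.26, -0.004], 0.77), ([0.651, -0.232, 0.0], 0.5)]
housing_a [([0.439, 0.011, 0.003], 0.72), ([0.334, 0.167, -0.002], 0.67), ([0.344, -0.069, -0.004], 0.63), ([0.476, 0.245, -0.0], 0.61)]
reject [([0.485, -0.114, 0.002], 0.74)]
tray_blue [([0.648, -0.23, -0.0], 0.87)]
tray_green [([0.319, -0.368, -0.003], 0.98), ([0.622, -0.007, -0.0], 0.56)]
tray_red [([0.648, 0.22, -0.006], 0.76)]
stamp [([0.649, -0.232, -0.003], 0.69), ([0.489, -0.396, 0.002], 0.66), ([0.618, -0.007, -0.002], 0.24)]
inkpot [([0.434, 0.39, 0.0], 0.68)]
0.9 [0.14478035 0.47856476 0.25332339] [1.46356168e-01 9.89231961e-01 5.79371127e-07 1.70387440e-05] 0.08514802616326354 0.022
```

View pics/top0.png

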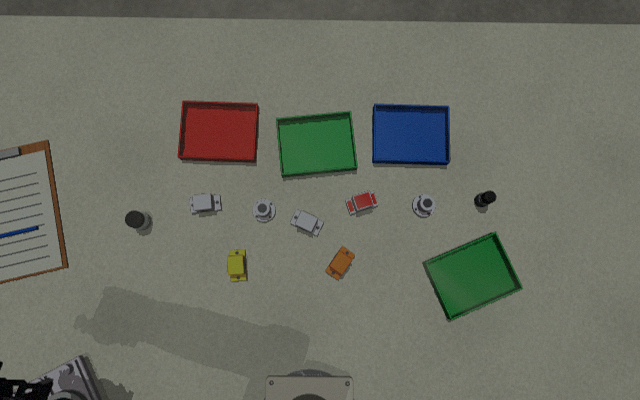

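View pics/scene0.png

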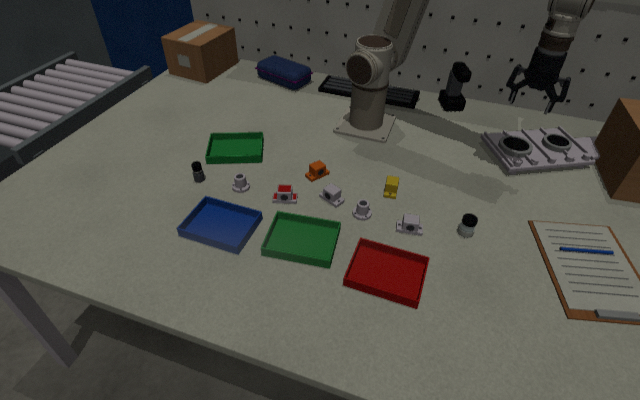

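The top view shows:
- **Red-painted housing (reject):** (362,203), red on its top and feet.
- **Look-alikes for it:** silver housings at (205,203) and (307,222), orange at (341,263), yellow at (236,265). I'll leave the orange and yellow ones alone.
- **Bushes:** (264,210) and (424,205).
- **Green trays:** (316,144) and (472,276). The first is farther to the robot's left (y≈0), so I'll use that one.
- **Other trays:** red at (219,132), blue at (411,134).

Next I'll fit poses by silhouette and check the reject in a close crop.

```bash
cat > h.py <<'E'
from workcell import *
import cv2,numpy as np
from scipy.optimize import minimize
from scipy.spatial.transform import Rotation as R
def proj(c,P):
    p=camera_params(c);q=R.from_quat(p["attitude"]).inv().apply(np.asarray(P)-p["eye"])@np.array(p["camera_matrix"]).T
    return q[:,:2]/q[:,2:]
def box(a,b,z0,z1): return np.array([[x,y,z] for x in(-a/2,a/2) for y in(-b/2,b/2) for z in(z0,z1)])
def cyl(d,z0,z1):
    t=np.linspace(0,2*np.pi,24);return np.array([[d/2*np.cos(u),d/2*np.sin(u),z] for u in t for z in(z0,z1)])
M={"housing":[box(.036,.07,0,.012),box(.036,.042,.012,.042)],"bush":[cyl(.054,0,.01),cyl(.034,.01,.042)],"tray":[box(.138,.178,0,.03)]}
def sil(c,m,x,y,th,z=0,S=8):
    im=np.zeros((400*S,640*S),np.uint8) if 0 else None
    r=R.from_euler("z",th);return [cv2.convexHull((proj(c,r.apply(b)+[x,y,z])).astype(np.float32)) for b in M[m]]
def fit(c,m,mask,x,y,z=0,ths=None):
    ys,xs=np.nonzero(mask);x0,x1,y0,y1=xs.min()-12,xs.max()+13,ys.min()-12,ys.max()+13
    S=6;mk=cv2.resize(np.pad(mask,20).astype(np.float32)[y0+20:y1+20,x0+20:x1+20],None,fx=S,fy=S,interpolation=cv2.INTER_LINEAR)
    def cost(v):
        im=np.zeros(mk.shape,np.uint8)
        for h in sil(c,m,v[0]/100,v[1]/100,v[2],z): cv2.fillConvexPoly(im,np.round(((h-[x0,y0])+.5)*S*16).astype(np.int32),1,shift=4)
        return np.abs(im-mk).sum()/mk.sum()
    best=None
    for t in (ths if ths is not None else np.arange(0,np.pi,np.pi/8)):
        s=minimize(cost,[x*100,y*100,t],method="Nelder-Mead",options=dict(initial_simplex=[[x*100,y*100,t],[x*100+1,y*100,t],[x*100,y*100+1,t],[x*100,y*100,t+.3]],xatol=.005,fatol=1e-4))
        if best is None or s.fun<best.fun: best=s
    return best.x[0]/100,best.x[1]/100,(np.degrees(best.x[2])+90)%180-90,best.fun
def fitall(c,thing,z=0):
    m="housing" if thing=="reject" else thing.split("_")[0]
    sp=[d["at"] for d in spot_point(thing,c)];out=[]
    for d in cut_out(thing,c):
        k=d["pixels"]
        if k.sum()<20 or not sp: continue
        ys,xs=np.nonzero(k);pc=[xs.mean(),ys.mean()]
        s=min(sp,key=lambda s:np.hypot(*(proj(c,[s])[0]-pc)))
        out.append((c,thing,round(d["conf"],2))+tuple(np.round(fit(c,m,k,s[0],s[1],z,[0] if m=="bush" else None),4)))
    return out
def to(x,y,z,yaw=None):
    """shift in units + turn to bring tcp to xyz with tool x at yaw deg (mod 180)"""
    o=telemetry.get_obs();r=R.from_quat(o["tool_rot"]);a=r.as_matrix();s=r.inv().apply(np.array([x,y,z])-o["eef_pos"])/.15
    cur=np.degrees(np.arctan2(a[1,0],a[0,0]));t=0 if yaw is None else -((yaw-cur+90)%180-90)/180
    return np.round(s,3).tolist()+[round(t,4)]
def st():
    o=telemetry.get_obs();print(round(o["clock"],2),np.round(o["eef_pos"],4),np.round(o["joint_pos"],2),np.round(o["ft_force"],1),o["grip_width"],o["grasp_force"])
E
python3 - <<'E'
from h import *
im=camera("top");camera("scene")
cv2.imwrite("pics/crop1.png",cv2.cvtColor(cv2.resize(im[170:300,180:460],None,fx=2.8,fy=2.8,interpolation=3),cv2.COLOR_RGB2BGR))
for t in("bush_a","housing_a","reject","tray_blue","tray_green","tray_red"):
    for c in("top","scene"):
        for o in fitall(c,t): print(*o)
print("reject above",to(.482,-.117,.2))
E
```

```text
top bush_a 0.86 0.4641 0.1108 2.0618 0.1174
scene bush_a 0.78 0.4773 -0.2654 23.4048 0.0851
scene bush_a 0.78 0.4608 0.1075 5.1612 0.0981Traceback (most recent call last):
  File "<stdin>", line 6, in <module>
  File "h.py", line 35, in fitall
    out.append((c,thing,round(d["conf"],2))+tuple(np.round(fit(c,m,k,s[0],s[1],z,[0] if m=="bush" else None),4)))
                                                           ~~~^^^^^^^^^^^^^^^^^^^^^^^^^^^^^^^^^^^^^^^^^^^^^^
  File "h.py", line 24, in fit
    s=minimize(cost,[x*100,y*100,t],method="Nelder-Mead",options=dict(initial_simplex=[[x*100,y*100,t],[x*100+1,y*100,t],[x*100,y*100+1,t],[x*100,y*100,t+.3]],xatol=.005,fatol=1e-4))
    res = _minimize_neldermead(fun, x0, args, callback, bounds=bounds,
                               **options)
    fxcc = func(xcc)
    fx = function(np.copy(x), *(wrapper_args + args))
  File "h.py", line 20, in cost
    for h in sil(c,m,v[0]/100,v[1]/100,v[2],z): cv2.fillConvexPoly(im,np.round(((h-[x0,y0])+.5)*S*16).astype(np.int32),1,shift=4)
             ~~~^^^^^^^^^^^^^^^^^^^^^^^^^^^^^^
  File "h.py", line 14, in sil
    r=R.from_euler("z",th);return [cv2.convexHull((proj(c,r.apply(b)+[x,y,z])).astype(np.float32)) for b in M[m]]
                                                   ~~~~^^^^^^^^^^^^^^^^^^^^^^
  File "h.py", line 6, in proj
    p=camera_params(c);q=R.from_quat(p["attitude"]).inv().apply(np.asarray(P)-p["eye"])@np.array(p["camera_matrix"]).T
ValueError: time passes only in moves, steps and waits
```

View pics/crop1.png

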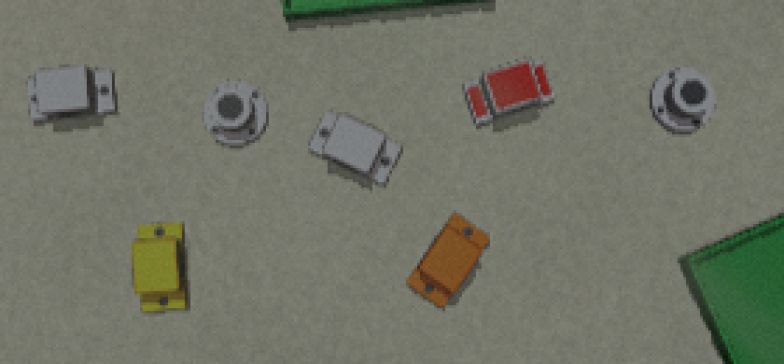

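The crop confirms the reject: red top and both feet, crop pixel (510,88), between the plain housing at (355,148) and a bush at (683,98). The orange (450,260) and yellow (158,265) ones are decoys. The fit failed on too many calibration reads, so I'll cache them.

```bash
sed -i 's/^def proj/camera_params=__import__("functools").cache(camera_params)\ndef proj/' h.py
python3 - <<'E'
from h import *
camera("top");camera("scene")
for t in("bush_a","housing_a","reject","tray_blue","tray_green","tray_red"):
    for c in("top","scene"):
        for o in fitall(c,t): print(*o)
print("reject above",to(.482,-.117,.2))
E
```

```text
top bush_a 0.89 0.4805 -0.2609 7.7466 0.0608
top bush_a 0.61 0.4637 0.1112 18.8198 0.0878
top bush_a 0.56 0.4667 0.1118 0.0 1.0
scene bush_a 0.81 0.4762 -0.2667 31.4198 0.0973
scene bush_a 0.69 0.4614 0.108 6.9616 0.2084
scene bush_a 0.18 0.4811 -0.2613 0.0 1.0
top housing_a 0.97 0.4777 0.2475 6.8869 0.087
top housing_a 0.93 0.3456 -0.0671 55.1048 0.1333
top housing_a 0.77 0.4366 0.0121 -24.6195 0.0709
top housing_a 0.68 0.3373 0.1668 -83.7935 0.0772
scene housing_a 0.83 0.3337 0.1637 -83.9869 0.1278
scene housing_a 0.79 0.3404 -0.0698 55.6704 0.1419
scene housing_a 0.72 0.4749 0.244 7.1968 0.0995
scene housing_a 0.58 0.4324 0.0072 -24.5467 0.1605
top reject 0.78 0.4842 -0.1158 17.9556 0.067
scene reject 0.58 0.4816 -0.1201 20.6751 0.0944
top tray_blue 0.8 0.6493 -0.232 -1.7285 0.0295
scene tray_blue 0.65 0.6468 -0.2355 -1.2263 0.042
top tray_green 0.69 0.622 -0.0087 5.8952 0.0255
top tray_green 0.59 0.3204 -0.3637 23.3352 0.0207
scene tray_green 0.88 0.3169 -0.3677 23.2375 0.0539
scene tray_green 0.82 0.6201 -0.0118 6.6553 0.0406
scene tray_green 0.26 0.2876 -0.3679 20.3718 1.0
top tray_red 0.95 0.6499 0.2223 -1.1251 0.0305
scene tray_red 0.65 0.6476 0.2191 -2.2526 0.0352
reject above [-3.302, -3.149, 0.355, 0]
```

```bash
python3 -m creep '1 -.28 -.26 .03 0; 1 -.55 -.52 .06 0; 1 -.83 -.79 .1 0'; python3 -m creep '1 -.28 -.26 .05 0; 1 -.55 -.52 .09 0; 1 -.83 -.79 .13 0';python3 -m creep '.8 -.28 -.26 .05 .05; .8 -.55 -.52 .09 .1; .8 -.83 -.79 .13 .15; .8 -.83 -.79 .13 .2;.8 -.83 -.79 .13 .25;.8 -.83 -.79 .13 .3;.8 -.83 -.79 .13 .302'; python3 -c "
from h import *
st();print(to(.483,-.118,.12,108.8))"
```

```text
clock: 2.98
eef_pos: [0.2303, 0.3279, 0.2383]
tool_rot: [0.146, 0.989, 0.0, 0.0]
ft_force: [1.2, -0.2, 0.5]
grip_width: 0.0855
grasp_force: 0.0
clock: 3.35
eef_pos: [0.3153, 0.1782, 0.219]
tool_rot: [0.146, 0.989, 0.0, 0.001]
ft_force: [0.8, 0.8, -0.6]
grip_width: 0.0855
grasp_force: 0.0
clock: 4.22
eef_pos: [0.3994, 0.03, 0.1994]
tool_rot: [0.582, 0.813, 0.0, 0.0]
ft_force: [-0.7, 0.2, -0.6]
grip_width: 0.0684
grasp_force: 0.0
4.22 [0.3994 0.03   0.1994] [ 0.08  0.08 -0.34  1.16  0.    1.32] [-0.7  0.2 -0.6] 0.06842259051767387 0.0
[-1.114, 0.208, 0.529, np.float64(0.0004)]
```

```bash
python3 -m creep '.8 -.37 .07 .1 0; .8 -.74 .14 .25 0; .8 -.97 .18 .4 0; .8 -.97 .18 .4 0'; python3 -c "
from h import *
st();im=camera('top');camera('scene')
cv2.imwrite('pics/c2.png',cv2.cvtColor(cv2.resize(im[130:260,280:440],None,fx=4,fy=4,interpolation=3),cv2.COLOR_RGB2BGR))
print(to(.483,-.118,.03,108.8))"
```

```text
clock: 4.72
eef_pos: [0.4715, -0.1004, 0.1374]
tool_rot: [0.582, 0.813, -0.001, -0.001]
ft_force: [-0.6, 0.5, 0.4]
grip_width: 0.0682
grasp_force: 0.0
4.72 [ 0.4715 -0.1004  0.1374] [-0.21  0.29 -0.24  1.04 -0.    1.03] [-0.6  0.5  0.4] 0.0681537346442375 0.0
[-0.148, 0.033, 0.727, np.float64(0.0003)]
```

View pics/c2.png

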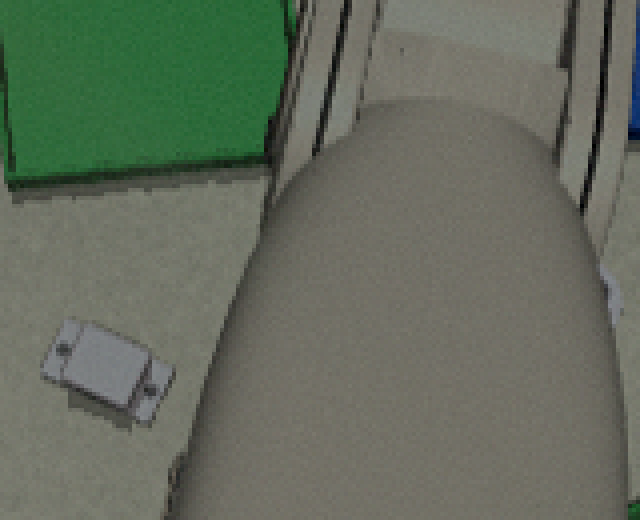

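In the top view the arm hides the part; only the plain housing shows, at crop (107,370). The numbers agree between cameras, so I'll descend, watching the force.

```bash
python3 -m creep '.8 -.148 .033 .15 0; .8 -.148 .033 .4 0; .8 -.148 .033 .6 0; .8 -.148 .033 .7 0;.8 -.148 .033 .727 0; .8 -.148 .033 .727 0'; python3 -c "
from h import *
im=camera('scene')
cv2.imwrite('pics/c3.png',cv2.cvtColor(cv2.resize(im[130:250,220:370],None,fx=4,fy=4,interpolation=3),cv2.COLOR_RGB2BGR));print(to(.483,-.118,.03,108.8))"
```

```text
clock: 5.58
eef_pos: [0.4844, -0.1181, 0.0312]
tool_rot: [0.582, 0.813, 0.0, 0.001]
ft_force: [-0.2, -0.5, 0.3]
grip_width: 0.0678
grasp_force: 0.0
[0.005, -0.01, 0.01, np.float64(0.0002)]
```

View pics/c3.png

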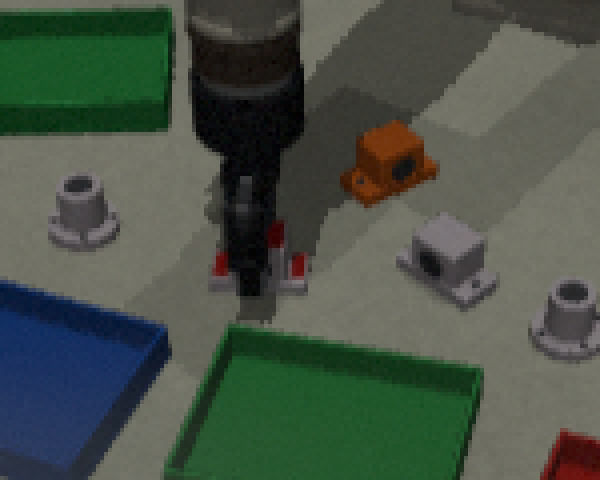

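The scene crop shows the fingers straddling the red block near (255,250), with a foot visible on each side. I'll close and lift.

```bash
python3 -m creep '0 0 0 0 0;0 0 0 0 0;0 0 0 0 0;0 0 0 0 0'; python3 -m creep '0 0 0 0 0; 0 0 0 -.1 0; 0 0 0 -.4 0; 0 0 0 -.75 0; 0 0 0 -.8 0'; python3 -c "
from h import *
st();print(to(.649,.221,.15,88.3))"
```

```text
clock: 6.12
eef_pos: [0.4845, -0.1185, 0.0312]
tool_rot: [0.582, 0.813, 0.0, 0.001]
ft_force: [-0.5, 1.2, 5.5]
grip_width: 0.0353
grasp_force: 60.7
clock: 6.75
eef_pos: [0.4862, -0.119, 0.1547]
tool_rot: [0.582, 0.813, 0.001, 0.004]
ft_force: [0.8, -0.0, -0.7]
grip_width: 0.0353
grasp_force: 60.3
6.75 [ 0.4862 -0.119   0.1547] [-0.24  0.3  -0.18  1.08 -0.    1.  ] [ 0.8 -0.  -0.7] 0.03530194293446084 60.32865643501282
[1.796, 1.758, 0.035, np.float64(0.1139)]
```

```bash
python3 -m creep '0 .2 .2 .01 0;0 .45 .44 .01 0;0 .7 .68 .02 0;0 .9 .88 .02 0'; python3 -m creep '0 .3 .3 0 .03;0 .55 .54 0 .06;0 .75 .74 0 .09; 0 .88 .86 0 .114;0 .88 .86 0 .114'; python3 -c "
from h import *
st();print(to(.649,.221,.037,88.3))"
```

```text
clock: 7.25
eef_pos: [0.5646, 0.0537, 0.146]
tool_rot: [0.582, 0.813, -0.001, -0.001]
ft_force: [1.0, 0.2, -0.9]
grip_width: 0.0353
grasp_force: 60.4
clock: 7.88
eef_pos: [0.6439, 0.2204, 0.1451]
tool_rot: [0.717, 0.698, -0.001, -0.001]
ft_force: [-0.0, -0.7, -1.4]
grip_width: 0.0355
grasp_force: 60.4
7.88 [0.6439 0.2204 0.1451] [0.33 0.66 0.38 1.29 0.   1.93] [-0.  -0.7 -1.4] 0.035455713805670315 60.36719799041748
[0.005, 0.036, 0.72, np.float64(0.0009)]
```

```bash
python3 -m creep '0 .005 .036 .15 0;0 .005 .036 .4 0;0 .005 .036 .6 0;0 .005 .036 .68 0;0 .005 .036 .71 0;0 .005 .036 .71 0'; python3 -m creep '0 0 0 .005 0;0 0 0 .01 0;0 0 0 .01 0'; python3 -m creep '0 0 0 .005 0;0 0 0 .01 0;0 0 0 .01 0'
```

```text
clock: 8.62
eef_pos: [0.6506, 0.219, 0.0417]
tool_rot: [0.718, 0.696, 0.001, 0.0]
ft_force: [0.6, -0.8, -1.3]
grip_width: 0.0354
grasp_force: 60.4
clock: 9.0
eef_pos: [0.6502, 0.2193, 0.0397]
tool_rot: [0.718, 0.696, 0.0, 0.0]
ft_force: [1.4, -0.7, -1.4]
grip_width: 0.0351
grasp_force: 60.4
clock: 9.38
eef_pos: [0.6499, 0.2191, 0.0375]
tool_rot: [0.718, 0.696, -0.0, -0.0]
ft_force: [-0.5, 0.1, -0.8]
grip_width: 0.0352
grasp_force: 60.4
```

```bash
python3 -m creep '0 0 0 .007 0;0 0 0 .01 0;0 0 0 .01 0'; python3 -m creep '0 0 0 .005 0;0 0 0 .007 0;0 0 0 .007 0'
```

```text
clock: 9.75
eef_pos: [0.65, 0.2191, 0.0362]
tool_rot: [0.718, 0.696, -0.0, -0.0]
ft_force: [-0.1, -0.6, -1.6]
grip_width: 0.0353
grasp_force: 60.4
clock: 10.12
eef_pos: [0.6501, 0.2192, 0.0353]
tool_rot: [0.718, 0.696, 0.0, 0.0]
ft_force: [0.0, 0.1, -1.3]
grip_width: 0.035
grasp_force: 60.5
```

```bash
python3 -m creep '0 0 0 .004 0;0 0 0 .007 0;0 0 0 .007 0'; python3 -m creep '0 0 0 .004 0;0 0 0 .005 0'
```

```text
clock: 10.5
eef_pos: [0.6501, 0.2192, 0.0353]
tool_rot: [0.718, 0.696, 0.0, 0.0]
ft_force: [-3.0, -1.2, 5.2]
grip_width: 0.0352
grasp_force: 61.3
clock: 10.75
eef_pos: [0.6501, 0.2192, 0.0353]
tool_rot: [0.718, 0.696, 0.0, 0.0]
ft_force: [-3.7, -0.9, 8.4]
grip_width: 0.0351
grasp_force: 61.5
```

Contact came at z 0.0353, as predicted. I'll release, lift, and look.

```bash
python3 -m creep '.5 0 0 -.008 0;.6 0 0 -.01 0;.7 0 0 -.01 0;.7 0 0 -.01 0'; python3 -m creep '.7 0 0 -.1 0; .7 0 0 -.4 0; .7 0 0 -.7 0; .7 0 0 -.8 0'; python3 -c "
from h import *
st();camera('scene');camera('top')
print(fitall('scene','reject',.004),fitall('top','reject',.004))
print(to(.4763,.2457,.15,97))"
```

```text
clock: 11.25
eef_pos: [0.65, 0.2192, 0.0346]
tool_rot: [0.718, 0.696, -0.0, -0.0]
ft_force: [-0.6, -0.1, 0.0]
grip_width: 0.06
grasp_force: 0.0
clock: 11.75
eef_pos: [0.6522, 0.2199, 0.1603]
tool_rot: [0.718, 0.696, 0.004, 0.002]
ft_force: [0.3, 0.3, -0.3]
grip_width: 0.0601
grasp_force: 0.0
11.75 [0.6522 0.2199 0.1603] [ 0.33  0.66  0.42  1.32 -0.    1.93] [ 0.3  0.3 -0.3] 0.06005123296469031 0.0
[('scene', 'reject', 0.57, np.float64(0.6483), np.float64(0.2182), np.float64(-0.2701), np.float64(0.1413))] [('top', 'reject', 0.93, np.float64(0.6559), np.float64(0.2167), np.float64(-42.0428), np.float64(0.3878))]
[0.145, -1.155, 0.021, np.float64(-0.0484)]
```

```bash
python3 -m creep '.8 .03 -.3 0 -.01;.8 .07 -.6 .02 -.03;.8 .11 -.85 .04 -.05;.8 .13 -.98 .06 -.05;.8 .13 -.98 .06 -.05'; python3 -c "
from h import *
st();print(to(.4763,.2457,.03,97))"
```

```text
clock: 12.68
eef_pos: [0.5015, 0.2428, 0.1444]
tool_rot: [0.66, 0.751, -0.002, -0.001]
ft_force: [0.7, -0.1, -0.5]
grip_width: 0.0683
grasp_force: 0.0
12.68 [0.5015 0.2428 0.1444] [ 0.45  0.42 -0.03  1.12 -0.    1.89] [ 0.7 -0.1 -0.5] 0.06827994284632552 0.0
[0.042, -0.161, 0.763, np.float64(0.0021)]
```

```bash
python3 -m creep '.8 .04 -.16 .1 0;.8 .042 -.161 .35 0;.8 .042 -.161 .6 0;.8 .042 -.161 .73 0;.8 .042 -.161 .763 0;.8 .042 -.161 .763 0'; python3 -m creep '0 0 0 0 0;0 0 0 0 0;0 0 0 0 0;0 0 0 0 0'; python3 -m creep '0 0 0 0 0; 0 0 0 -.1 0; 0 0 0 -.4 0; 0 0 0 -.75 0; 0 0 0 -.8 0;0 0 0 -.8 0'; python3 -c "
from h import *
st();print(to(.6164,.0317,.15,96.3))"
```

```text
clock: 13.42
eef_pos: [0.4796, 0.2461, 0.0312]
tool_rot: [0.661, 0.75, -0.0, 0.0]
ft_force: [-0.4, -0.4, 0.1]
grip_width: 0.0684
grasp_force: 0.0
clock: 13.92
eef_pos: [0.4798, 0.2467, 0.0327]
tool_rot: [0.661, 0.751, 0.001, 0.0]
ft_force: [-0.4, -0.3, 5.7]
grip_width: 0.0351
grasp_force: 61.0
clock: 14.68
eef_pos: [0.4789, 0.2463, 0.152]
tool_rot: [0.661, 0.751, 0.0, 0.0]
ft_force: [0.1, -0.4, -2.6]
grip_width: 0.0352
grasp_force: 60.4
14.68 [0.4789 0.2463 0.152 ] [ 0.47  0.38 -0.07  1.12 -0.    1.92] [ 0.1 -0.4 -2.6] 0.03516857185080956 60.429121255874634
[-1.535, 0.728, 0.013, np.float64(0.0055)]
```

```bash
python3 -m creep '0 -.2 .1 0 0;0 -.45 .22 .01 0;0 -.65 .31 .01 0;0 -.77 .364 .01 0'; python3 -m creep '0 -.25 .12 0 0;0 -.5 .24 0 .005;0 -.68 .32 0 .005;0 -.765 .364 0 .005;0 -.765 .364 0 .005;0 -.765 .364 0 .005'; python3 -c "
from h import *
st();print(to(.6164,.0317,.04,96.3))"
```

```text
clock: 15.18
eef_pos: [0.5469, 0.1369, 0.1476]
tool_rot: [0.661, 0.75, -0.002, -0.001]
ft_force: [0.0, -0.1, -1.5]
grip_width: 0.0353
grasp_force: 60.4
clock: 15.92
eef_pos: [0.6157, 0.0328, 0.1496]
tool_rot: [0.666, 0.746, -0.0, -0.001]
ft_force: [0.1, -0.2, -2.3]
grip_width: 0.0351
grasp_force: 60.4
15.93 [0.6157 0.0328 0.1496] [0.05 0.53 0.16 1.2  0.   1.51] [ 0.1 -0.2 -2.3] 0.03507266042138335 60.360270738601685
[-0.008, 0.005, 0.73, np.float64(0.0009)]
```

```bash
python3 -m creep '0 0 0 .15 0;0 -.008 .005 .4 0;0 -.008 .005 .6 0;0 -.008 .005 .7 0;0 -.008 .005 .73 0;0 -.008 .005 .735 0;0 -.008 .005 .735 0'; python3 -m creep '0 0 0 .005 0;0 0 0 .01 0;0 0 0 .01 0'; python3 -m creep '0 0 0 .004 0;0 0 0 .007 0;0 0 0 .007 0'
```

```text
clock: 16.8
eef_pos: [0.6184, 0.0307, 0.0411]
tool_rot: [0.667, 0.745, 0.001, 0.001]
ft_force: [0.2, 0.1, -1.9]
grip_width: 0.0353
grasp_force: 60.4
clock: 17.18
eef_pos: [0.6174, 0.0305, 0.0383]
tool_rot: [0.667, 0.745, 0.0, 0.0]
ft_force: [-0.9, 0.4, -0.2]
grip_width: 0.0353
grasp_force: 60.4
clock: 17.55
eef_pos: [0.6173, 0.0306, 0.037]
tool_rot: [0.667, 0.745, -0.0, -0.0]
ft_force: [-0.5, 0.5, -1.2]
grip_width: 0.0351
grasp_force: 60.4
```

```bash
python3 -m creep '0 0 0 .004 0;0 0 0 .007 0;0 0 0 .007 0'; python3 -m creep '0 0 0 .004 0;0 0 0 .007 0;0 0 0 .007 0'
```

```text
clock: 17.92
eef_pos: [0.6174, 0.0306, 0.0367]
tool_rot: [0.667, 0.745, 0.0, 0.0]
ft_force: [-2.2, 0.2, 4.2]
grip_width: 0.0349
grasp_force: 61.0
clock: 18.3
eef_pos: [0.6174, 0.0306, 0.0367]
tool_rot: [0.667, 0.745, 0.0, 0.0]
ft_force: [-5.8, -1.2, 9.5]
grip_width: 0.0355
grasp_force: 61.7
```

Part is seated. I'll release, lift, and go to the middle housing at (0.4345, 0.0097), yaw -24.6.

```bash
python3 -m creep '.5 0 0 -.008 0;.6 0 0 -.01 0;.7 0 0 -.01 0;.7 0 0 -.01 0'; python3 -m creep '.7 0 0 -.1 0; .7 0 0 -.4 0; .7 0 0 -.7 0; .7 0 0 -.75 0;.7 0 0 -.75 0'; python3 -c "
from h import *
st();print(to(.4345,.0097,.15,65.4))"
```

```text
clock: 18.8
eef_pos: [0.6173, 0.0306, 0.0362]
tool_rot: [0.667, 0.745, -0.0, -0.0]
ft_force: [0.1, 0.5, 0.5]
grip_width: 0.0597
grasp_force: 0.0
clock: 19.42
eef_pos: [0.6179, 0.0306, 0.1504]
tool_rot: [0.667, 0.745, 0.001, 0.001]
ft_force: [-0.3, 0.2, -0.5]
grip_width: 0.0598
grasp_force: 0.0
19.43 [0.6179 0.0306 0.1504] [0.05 0.53 0.16 1.2  0.   1.51] [-0.3  0.2 -0.5] 0.05975060770618894 0.0
[-0.003, -1.23, -0.0, np.float64(0.1722)]
```

```bash
python3 -m creep '.8 0 -.2 0 .03;.8 0 -.5 0 .06;.8 0 -.75 0 .1;.8 0 -.98 0 .14;.8 0 -1 0 .172;.8 0 -1 0 .172'; python3 -c "
from h import *
st();print(to(.4345,.0097,.03,65.4))"
```

```text
clock: 20.18
eef_pos: [0.4669, 0.0138, 0.148]
tool_rot: [0.841, 0.541, -0.001, -0.001]
ft_force: [0.6, -0.1, 0.4]
grip_width: 0.0684
grasp_force: 0.0
20.18 [0.4669 0.0138 0.148 ] [ 0.03  0.25 -0.26  1.05  0.    2.03] [ 0.6 -0.1  0.4] 0.06838237949496397 0.0
[-0.114, -0.184, 0.787, np.float64(0.0005)]
```

```bash
python3 -m creep '.8 -.114 -.184 .05 0;.8 -.114 -.184 .3 0;.8 -.114 -.184 .5 0;.8 -.114 -.184 .5 0'; python3 -c "
from h import *
st();print(to(.4345,.0097,.03,65.4))"
```

```text
clock: 20.68
eef_pos: [0.4338, 0.0098, 0.0717]
tool_rot: [0.841, 0.541, -0.003, -0.002]
ft_force: [0.3, -0.1, 0.8]
grip_width: 0.0683
grasp_force: 0.0
20.68 [0.4338 0.0098 0.0717] [ 0.02  0.29 -0.45  0.84  0.    2.02] [ 0.3 -0.1  0.8] 0.06834999867943771 0.0
[0.002, 0.006, 0.278, np.float64(0.0006)]
```

```bash
python3 -m creep '.8 0 0 .15 0;.8 0 0 .25 0;.8 0 0 .28 0;.8 0 0 .28 0'; python3 -m creep '0 0 0 0 0;0 0 0 0 0;0 0 0 0 0;0 0 0 0 0'; python3 -m creep '0 0 0 0 0; 0 0 0 -.1 0; 0 0 0 -.4 0; 0 0 0 -.75 0; 0 0 0 -.8 0;0 0 0 -.8 0'; python3 -c "
from h import *
st();print(to(.6256,-.0517,.15,96.3))"
```

```text
clock: 21.18
eef_pos: [0.4367, 0.0099, 0.0326]
tool_rot: [0.841, 0.541, 0.0, 0.0]
ft_force: [0.6, 0.5, -0.1]
grip_width: 0.0685
grasp_force: 0.0
clock: 21.68
eef_pos: [0.4368, 0.0099, 0.0329]
tool_rot: [0.841, 0.54, 0.001, 0.0]
ft_force: [-1.1, 0.8, 6.3]
grip_width: 0.0353
grasp_force: 61.0
clock: 22.42
eef_pos: [0.436, 0.0098, 0.152]
tool_rot: [0.841, 0.54, 0.0, 0.0]
ft_force: [-0.6, -0.1, -1.8]
grip_width: 0.0353
grasp_force: 60.4
22.43 [0.436  0.0098 0.152 ] [ 0.02  0.19 -0.34  1.04 -0.    2.02] [-0.6 -0.1 -1.8] 0.03530342912740379 60.44026494026184
[0.153, 1.32, 0.014, np.float64(-0.1715)]
```

```bash
python3 -m creep '0 .02 .2 .01 -.03;0 .05 .45 .01 -.07;0 .08 .7 .01 -.12;0 .11 .95 .01 -.17;0 .11 .97 .01 -.1715;0 .11 .97 .01 -.1715'; python3 -c "
from h import *
st();print(to(.6256,-.0517,.04,96.3))"
```

```text
clock: 23.18
eef_pos: [0.5735, -0.0356, 0.148]
tool_rot: [0.668, 0.745, -0.002, -0.002]
ft_force: [-0.4, 0.0, -1.1]
grip_width: 0.0349
grasp_force: 60.5
23.18 [ 0.5735 -0.0356  0.148 ] [-0.06  0.45  0.03  1.15  0.    1.4 ] [-0.4  0.  -1.1] 0.034935055541536 60.50527811050415
[-0.145, 0.337, 0.718, np.float64(-0.0004)]
```

```bash
python3 -m creep '0 -.07 .2 0 0;0 -.145 .337 .0 0;0 -.145 .337 0 0;0 -.145 .337 0 0'; python3 -c "
from h import *
st();print(to(.6256,-.0517,.04,96.3))"
```

```text
clock: 23.68
eef_pos: [0.6261, -0.0512, 0.1499]
tool_rot: [0.667, 0.745, -0.001, -0.001]
ft_force: [-0.5, -0.0, -1.3]
grip_width: 0.0349
grasp_force: 60.7
23.68 [ 0.6261 -0.0512  0.1499] [-0.08  0.55  0.2   1.22  0.    1.38] [-0.5 -0.  -1.3] 0.03490538128218765 60.69733500480652
[-0.004, -0.002, 0.732, np.float64(0.0)]
```

```bash
python3 -m creep '0 0 0 .15 0;0 0 0 .4 0;0 0 0 .6 0;0 0 0 .7 0;0 0 0 .73 0;0 0 0 .735 0;0 0 0 .735 0'; python3 -m creep '0 0 0 .005 0;0 0 0 .01 0;0 0 0 .01 0'; python3 -m creep '0 0 0 .004 0;0 0 0 .007 0;0 0 0 .007 0'
```

```text
clock: 24.55
eef_pos: [0.6289, -0.0518, 0.0417]
tool_rot: [0.667, 0.745, 0.001, 0.001]
ft_force: [-0.2, -0.1, -1.5]
grip_width: 0.0354
grasp_force: 60.7
clock: 24.92
eef_pos: [0.6279, -0.0518, 0.0389]
tool_rot: [0.667, 0.745, 0.0, 0.0]
ft_force: [-1.2, -0.4, -0.7]
grip_width: 0.0354
grasp_force: 60.7
clock: 25.3
eef_pos: [0.6278, -0.0517, 0.0376]
tool_rot: [0.667, 0.745, -0.0, -0.0]
ft_force: [0.0, 0.4, -1.2]
grip_width: 0.0354
grasp_force: 60.7
```

```bash
python3 -m creep '0 0 0 .004 0;0 0 0 .007 0;0 0 0 .007 0'; python3 -m creep '0 0 0 .004 0;0 0 0 .007 0;0 0 0 .007 0'
```

```text
clock: 25.68
eef_pos: [0.6279, -0.0517, 0.037]
tool_rot: [0.667, 0.745, 0.0, 0.0]
ft_force: [-0.3, -0.2, 0.3]
grip_width: 0.0355
grasp_force: 61.1
clock: 26.05
eef_pos: [0.6279, -0.0518, 0.037]
tool_rot: [0.667, 0.745, 0.0, 0.0]
ft_force: [-2.5, -0.5, 7.3]
grip_width: 0.0354
grasp_force: 61.7
```

```bash
python3 -m creep '.5 0 0 -.008 0;.6 0 0 -.01 0;.7 0 0 -.01 0;.7 0 0 -.01 0'; python3 -m creep '.7 0 0 -.1 0; .7 0 0 -.4 0; .7 0 0 -.7 0; .7 0 0 -.75 0;.7 0 0 -.75 0'; python3 -c "
from h import *
im=camera('scene');camera('top')
cv2.imwrite('pics/c4.png',cv2.cvtColor(cv2.resize(im[130:310,160:440],None,fx=2.8,fy=2.8,interpolation=3),cv2.COLOR_RGB2BGR))
for c in('scene','top'): print(fitall(c,'bush_a'))
st();print(to(.4785,-.264,.15,88.5))"
```

```text
clock: 26.55
eef_pos: [0.6278, -0.0517, 0.0369]
tool_rot: [0.667, 0.745, -0.0, -0.0]
ft_force: [-0.7, 0.1, -0.1]
grip_width: 0.0598
grasp_force: 0.0
clock: 27.18
eef_pos: [0.6284, -0.0518, 0.151]
tool_rot: [0.667, 0.745, 0.001, 0.001]
ft_force: [0.4, -0.2, 1.0]
grip_width: 0.0598
grasp_force: 0.0
[('scene', 'bush_a', 0.82, np.float64(0.4621), np.float64(0.1086), np.float64(-2.7372), np.float64(0.0742)), ('scene', 'bush_a', 0.65, np.float64(0.4757), np.float64(-0.2666), np.float64(32.9349), np.float64(0.0901))]
[('top', 'bush_a', 0.96, np.float64(0.4805), np.float64(-0.2611), np.float64(5.9181), np.float64(0.0684)), ('top', 'bush_a', 0.6, np.float64(0.4646), np.float64(0.1104), np.float64(21.4574), np.float64(0.1232))]
27.48 [ 0.6271 -0.0517  0.1481] [-0.08  0.56  0.2   1.22 -0.    1.38] [0.8 1.  0.1] 0.059754097443700104 0.0
[-1.298, -1.14, -0.01, np.float64(0.0433)]
```

View pics/c4.png

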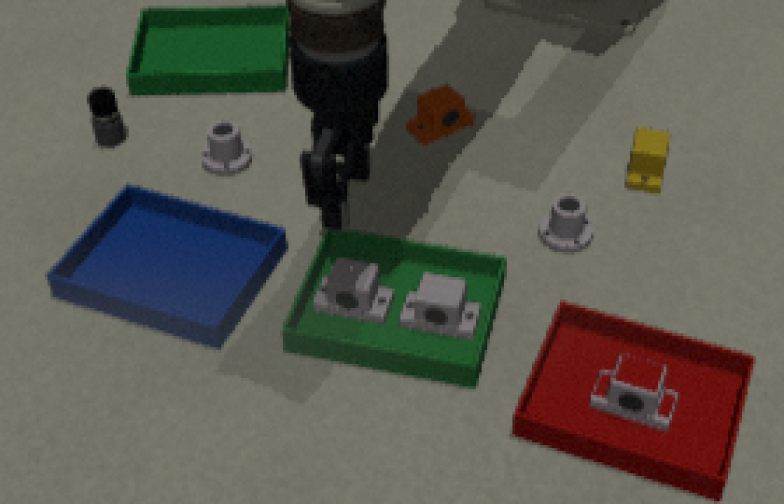

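The crop shows both silver housings upright in the chosen green tray at (350,290) and (440,300), and the red-marked one in the red tray at (637,390). The bushes remain at (227,147) and (567,222); stamp, orange and yellow are untouched. Next is the right bush.

```bash
python3 -m creep '.8 -.2 -.17 0 .01;.8 -.45 -.39 0 .02;.8 -.68 -.59 0 .04;.8 -.88 -.77 0 .043;.8 -.9 -.8 0 .043'; python3 -c "
from h import *
st();print(to(.478,-.264,.1,88.5))"
```

```text
clock: 28.1
eef_pos: [0.5216, -0.2009, 0.149]
tool_rot: [0.717, 0.697, -0.0, -0.001]
ft_force: [-0.6, 1.2, 0.2]
grip_width: 0.0684
grasp_force: 0.0
28.1 [ 0.5216 -0.2009  0.149 ] [-0.37  0.42 -0.02  1.13 -0.    1.23] [-0.6  1.2  0.2] 0.06837360006541987 0.0
[-0.429, -0.277, 0.327, np.float64(-0.0009)]
```

```bash
python3 -m creep '.8 -.25 -.15 .05 0;.8 -.429 -.277 .15 0;.8 -.429 -.277 .3 0;.8 -.429 -.277 .3 0;.8 -.429 -.277 .3 0'; python3 -c "
from h import *
st();print(to(.478,-.264,.037,88.5))"
```

```text
clock: 28.72
eef_pos: [0.4811, -0.2619, 0.105]
tool_rot: [0.716, 0.699, 0.0, 0.0]
ft_force: [0.2, 0.7, -0.4]
grip_width: 0.0687
grasp_force: 0.0
28.73 [ 0.4811 -0.2619  0.105 ] [-0.5   0.44 -0.11  1.02  0.    1.1 ] [ 0.2  0.7 -0.4] 0.06869078461688966 0.0
[-0.015, -0.02, 0.453, np.float64(0.0007)]
```

```bash
python3 -m creep '.8 -.015 -.02 .15 0;.8 -.015 -.02 .35 0;.8 -.015 -.02 .43 0;.8 -.015 -.02 .45 0;.8 -.015 -.02 .45 0'; python3 -m creep '0 0 0 0 0;0 0 0 0 0;0 0 0 0 0;0 0 0 0 0'; python3 -m creep '0 0 0 0 0; 0 0 0 -.1 0; 0 0 0 -.4 0; 0 0 0 -.75 0; 0 0 0 -.78 0;0 0 0 -.78 0'; python3 -c "
from h import *
st();print(to(.637,-.276,.15,88.5))"
```

```text
clock: 29.35
eef_pos: [0.478, -0.2648, 0.038]
tool_rot: [0.716, 0.698, 0.0, 0.001]
ft_force: [-0.5, 0.0, -0.4]
grip_width: 0.0684
grasp_force: 0.0
clock: 29.85
eef_pos: [0.4781, -0.265, 0.0384]
tool_rot: [0.716, 0.698, 0.0, 0.001]
ft_force: [0.1, 0.0, 5.8]
grip_width: 0.0317
grasp_force: 59.5
clock: 30.6
eef_pos: [0.477, -0.2645, 0.1545]
tool_rot: [0.716, 0.698, 0.0, 0.0]
ft_force: [-0.2, 0.5, -2.8]
grip_width: 0.0317
grasp_force: 59.7
30.6 [ 0.477  -0.2645  0.1545] [-0.51  0.39 -0.05  1.13 -0.    1.09] [-0.2  0.5 -2.8] 0.03169226239936548 59.67213749885559
[-0.05, 1.068, 0.03, np.float64(0.0003)]
```

```bash
python3 -m creep '0 -.01 .25 0 0;0 -.03 .55 0 0;0 -.04 .8 0 0;0 -.05 .98 0 0;0 -.05 1 0 0;0 -.05 1 0 0'; python3 -c "
from h import *
im=camera('scene');camera('top')
cv2.imwrite('pics/c5.png',cv2.cvtColor(cv2.resize(im[100:260,150:310],None,fx=4,fy=4,interpolation=3)[:600],cv2.COLOR_RGB2BGR))
st();print(to(.637,-.276,.06,88.5))"
```

```text
clock: 31.35
eef_pos: [0.6255, -0.2753, 0.152]
tool_rot: [0.716, 0.698, -0.001, -0.002]
ft_force: [0.2, -0.6, -0.2]
grip_width: 0.0315
grasp_force: 60.0
31.45 [ 0.6255 -0.2757  0.1533] [-0.42  0.66  0.4   1.31 -0.    1.18] [ 0.2 -0.4 -1.4] 0.03156616548621944 59.95864748954773
[-0.001, 0.078, 0.622, np.float64(0.0001)]
```

View pics/c5.png

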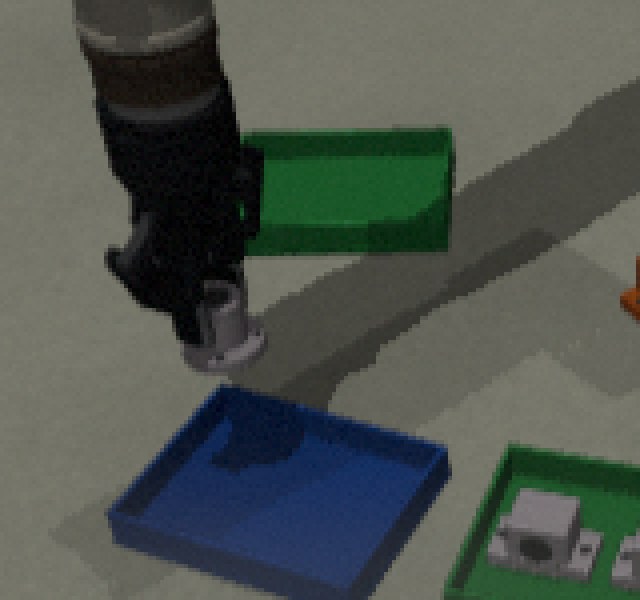

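The crop shows the bush held upright at about (225,320), possibly a little off pad centre. I'll measure the offset with the fit at its held height.

```bash
python3 -c "
from h import *
z=telemetry.get_obs()['eef_pos'][2]-.038
for c in('scene','top'):
    camera(c)
    for d in boxes_of('bush_a',c)[:3]: print(c,d['conf'],np.round(d['at'],3))
    for d in spot_point('bush_a',c)[:3]: print(c,d['conf'],np.round(d['at'],3))
    for d in cut_out('bush_a',c)[:3]:
        k=d['pixels'];print(k.sum(),np.argwhere(k).mean(0), np.round(fit(c,'bush',k,.637,-.27,z,[0]),4))
"
```

```text
scene 0.54 [ 0.634 -0.259  0.126]
scene 0.52 [0.475 0.108 0.016]
scene 0.81 [ 0.462  0.107 -0.004]
scene 0.49 [ 0.628 -0.271  0.113]
296 [210.08445946 361.84459459] [ 0.637 -0.27   0.     1.   ]
274 [183.0729927  206.02554745] [ 0.6248 -0.2751 19.4269  0.4449]
top 0.97 [0.462 0.108 0.012]
top 0.56 [ 0.625 -0.26   0.126]
top 0.85 [ 0.628 -0.274  0.117]
top 0.66 [0.466 0.112 0.002]
475 [209.33263158 264.04631579] [ 0.637 -0.27   0.     1.   ]
430 [219.17674419 137.51627907] [ 0.637 -0.27   0.     1.   ]
```

The bush is within about 3 mm of the TCP, so it is held well. I'll lower it.

```bash
python3 -m creep '0 0 .07 .1 0;0 0 .07 .3 0;0 0 .07 .5 0;0 0 .07 .62 0;0 0 .07 .67 0;0 0 .07 .69 0;0 0 .07 .69 0'; python3 -m creep '0 0 0 .005 0;0 0 0 .01 0;0 0 0 .01 0'; python3 -c "
from h import *
st();print(to(.637,-.276,.043,88.5))"
```

```text
clock: 32.72
eef_pos: [0.6381, -0.2764, 0.0516]
tool_rot: [0.716, 0.698, 0.0, 0.001]
ft_force: [-0.4, 0.2, -1.1]
grip_width: 0.0317
grasp_force: 60.0
clock: 33.1
eef_pos: [0.6375, -0.2762, 0.0495]
tool_rot: [0.716, 0.698, 0.0, 0.0]
ft_force: [-0.0, 0.1, -0.5]
grip_width: 0.0317
grasp_force: 60.0
33.1 [ 0.6375 -0.2762  0.0495] [-0.41  0.76  0.3   1.11 -0.    1.19] [-0.   0.1 -0.5] 0.03170182942736745 59.9849009513855
[0.001, -0.004, 0.043, np.float64(0.0003)]
```

```bash
python3 -m creep '0 0 0 .012 0;0 0 0 .024 0;0 0 0 .031 0;0 0 0 .031 0'; python3 -m creep '0 0 0 .004 0;0 0 0 .008 0;0 0 0 .008 0'; python3 -m creep '0 0 0 .004 0;0 0 0 .007 0;0 0 0 .007 0'
```

```text
clock: 33.6
eef_pos: [0.6374, -0.276, 0.0442]
tool_rot: [0.716, 0.698, -0.0, -0.0]
ft_force: [-0.8, 0.4, -1.2]
grip_width: 0.0318
grasp_force: 60.0
clock: 33.98
eef_pos: [0.6374, -0.2761, 0.0433]
tool_rot: [0.716, 0.698, -0.0, -0.0]
ft_force: [0.9, -0.4, -0.6]
grip_width: 0.0316
grasp_force: 60.0
clock: 34.35
eef_pos: [0.6375, -0.2761, 0.0425]
tool_rot: [0.716, 0.698, 0.0, 0.0]
ft_force: [-1.0, -0.2, 0.2]
grip_width: 0.0317
grasp_force: 60.1
```

```bash
python3 -m creep '0 0 0 .004 0;0 0 0 .007 0;0 0 0 .007 0'; python3 -m creep '.45 0 0 -.005 0;.55 0 0 -.005 0;.7 0 0 -.005 0;.7 0 0 -.005 0'; python3 -m creep '.7 0 0 -.1 0; .7 0 0 -.4 0; .7 0 0 -.7 0; .7 0 0 -.75 0;.7 0 0 -.75 0'; python3 -c "
from h import *
st();print(to(.4632,.1095,.15,88.5))"
```

```text
clock: 34.72
eef_pos: [0.6375, -0.2761, 0.0424]
tool_rot: [0.716, 0.698, 0.0, 0.0]
ft_force: [-2.2, 0.6, 5.4]
grip_width: 0.0316
grasp_force: 60.5
clock: 35.22
eef_pos: [0.6374, -0.2761, 0.0417]
tool_rot: [0.716, 0.698, -0.0, -0.0]
ft_force: [-0.0, -0.6, -0.5]
grip_width: 0.0597
grasp_force: 0.0
clock: 35.85
eef_pos: [0.638, -0.2763, 0.156]
tool_rot: [0.716, 0.698, 0.0, 0.001]
ft_force: [-1.0, -0.4, -0.4]
grip_width: 0.0598
grasp_force: 0.0
35.85 [ 0.638  -0.2763  0.156 ] [-0.41  0.68  0.45  1.33 -0.    1.19] [-1.  -0.4 -0.4] 0.05980165837374444 0.0
[2.542, -1.23, 0.035, np.float64(0.0003)]
```

```bash
python3 -m creep '.8 .25 -.13 0 0;.8 .6 -.3 0 0;.8 .9 -.43 0 0'; python3 -m creep '.8 .35 -.18 0 0;.8 .65 -.33 0 0;.8 .95 -.45 0 0';  python3 -c "
from h import *
st();print(to(.4632,.1095,.1,88.5))"
```

```text
clock: 36.22
eef_pos: [0.5739, -0.1377, 0.1522]
tool_rot: [0.716, 0.698, -0.001, -0.002]
ft_force: [0.7, 0.0, 0.1]
grip_width: 0.0685
grasp_force: 0.0
clock: 36.6
eef_pos: [0.51, 0.0061, 0.1528]
tool_rot: [0.716, 0.698, -0.001, -0.001]
ft_force: [-0.7, 0.0, 1.0]
grip_width: 0.0682
grasp_force: 0.0
36.6 [0.51   0.0061 0.1528] [ 0.01  0.33 -0.14  1.1   0.    1.61] [-0.7  0.   1. ] 0.06822314775690429 0.0
[0.681, -0.328, 0.353, np.float64(0.0003)]
```

```bash
python3 -m creep '.8 .35 -.17 .03 0;.8 .6 -.3 .1 0;.8 .67 -.3 .25 0;.8 .67 -.3 .33 0;.8 .67 -.3 .33 0'; python3 -c "
from h import *
st();print(to(.4632,.1095,.038,88.5))"
```

```text
clock: 37.22
eef_pos: [0.4687, 0.1055, 0.1033]
tool_rot: [0.716, 0.698, -0.002, -0.001]
ft_force: [0.8, -0.1, -0.2]
grip_width: 0.0683
grasp_force: 0.0
37.23 [0.4687 0.1055 0.1033] [ 0.22  0.33 -0.29  0.95 -0.    1.82] [ 0.8 -0.1 -0.2] 0.06826280928654689 0.0
[0.026, -0.035, 0.435, np.float64(0.0002)]
```

```bash
python3 -m creep '.8 .02 -.03 .15 0;.8 .02 -.035 .35 0;.8 .02 -.035 .42 0;.8 .02 -.035 .435 0;.8 .02 -.035 .435 0'; python3 -m creep '0 0 0 0 0;0 0 0 0 0;0 0 0 0 0;0 0 0 0 0'; python3 -m creep '0 0 0 0 0; 0 0 0 -.1 0; 0 0 0 -.4 0; 0 0 0 -.75 0; 0 0 0 -.78 0;0 0 0 -.78 0'; python3 -c "
from h import *
st();print(to(.639,-.192,.15,88.5))"
```

```text
clock: 37.85
eef_pos: [0.4658, 0.1093, 0.0405]
tool_rot: [0.716, 0.698, 0.001, 0.0]
ft_force: [0.2, -0.1, -0.2]
grip_width: 0.0684
grasp_force: 0.0
clock: 38.35
eef_pos: [0.4654, 0.1096, 0.0407]
tool_rot: [0.716, 0.698, 0.001, 0.0]
ft_force: [-1.8, -0.9, 5.2]
grip_width: 0.0317
grasp_force: 59.2
clock: 39.1
eef_pos: [0.4647, 0.1094, 0.1567]
tool_rot: [0.716, 0.698, 0.0, 0.0]
ft_force: [-0.2, -0.4, -2.1]
grip_width: 0.0314
grasp_force: 59.7
39.1 [0.4647 0.1094 0.1567] [ 0.23  0.26 -0.23  1.08 -0.    1.83] [-0.2 -0.4 -2.1] 0.03140030138437751 59.68936622142792
[-1.979, 1.212, 0.045, np.float64(0.0003)]
```

```bash
python3 -m creep '0 -.2 .12 0 0;0 -.5 .3 0 0;0 -.75 .46 0 0;0 -.98 .6 0 0'; python3 -m creep '0 -.3 .18 0 0;0 -.6 .37 0 0;0 -.85 .52 0 0;0 -.97 .6 0 0;0 -.97 .6 0 0;0 -.97 .6 0 0'; python3 -c "
from h import *
st();print(to(.639,-.192,.055,88.5))"
```

```text
clock: 39.6
eef_pos: [0.5503, -0.0411, 0.1541]
tool_rot: [0.716, 0.698, -0.001, -0.002]
ft_force: [0.3, -0.0, -1.2]
grip_width: 0.0317
grasp_force: 59.7
clock: 40.35
eef_pos: [0.6361, -0.1867, 0.1546]
tool_rot: [0.716, 0.698, -0.001, -0.002]
ft_force: [-0.1, 1.1, -1.8]
grip_width: 0.0312
grasp_force: 59.8
40.35 [ 0.6361 -0.1867  0.1546] [-0.29  0.62  0.33  1.28  0.    1.31] [-0.1  1.1 -1.8] 0.031213206511847197 59.80557382106781
[-0.036, 0.023, 0.664, np.float64(0.0004)]
```

```bash
python3 -m creep '0 -.036 0 .1 0;0 -.036 .01 .3 0;0 -.036 .01 .5 0;0 -.036 .01 .6 0;0 -.036 .01 .66 0;0 -.036 .01 .68 0;0 -.036 .01 .68 0;0 -.036 .01 .68 0'; python3 -m creep '0 0 0 .01 0;0 0 0 .02 0;0 0 0 .025 0;0 0 0 .025 0'
```

```text
clock: 41.35
eef_pos: [0.6396, -0.1932, 0.0558]
tool_rot: [0.716, 0.698, 0.0, 0.001]
ft_force: [-0.4, -0.8, -0.4]
grip_width: 0.0321
grasp_force: 59.8
clock: 41.85
eef_pos: [0.6387, -0.1929, 0.0508]
tool_rot: [0.716, 0.698, -0.0, -0.0]
ft_force: [-0.8, 0.4, -0.7]
grip_width: 0.0318
grasp_force: 59.8
```

```bash
python3 -m creep '0 0 0 .012 0;0 0 0 .024 0;0 0 0 .03 0;0 0 0 .03 0'; python3 -m creep '0 0 0 .004 0;0 0 0 .008 0;0 0 0 .008 0'; python3 -m creep '0 0 0 .004 0;0 0 0 .006 0;0 0 0 .006 0'
```

```text
clock: 42.35
eef_pos: [0.6387, -0.193, 0.0463]
tool_rot: [0.716, 0.698, -0.0, -0.0]
ft_force: [-0.1, -0.7, -1.7]
grip_width: 0.0314
grasp_force: 59.8
clock: 42.72
eef_pos: [0.6388, -0.193, 0.0452]
tool_rot: [0.716, 0.698, -0.0, -0.0]
ft_force: [-0.1, -0.9, -1.6]
grip_width: 0.0313
grasp_force: 59.8
clock: 43.1
eef_pos: [0.6389, -0.193, 0.0448]
tool_rot: [0.716, 0.698, 0.0, 0.0]
ft_force: [-0.9, 0.2, 0.9]
grip_width: 0.0318
grasp_force: 60.1
```

```bash
python3 -m creep '0 0 0 .003 0;0 0 0 .005 0;0 0 0 .005 0'; python3 -m creep '.45 0 0 -.005 0;.55 0 0 -.005 0;.7 0 0 -.005 0;.7 0 0 -.005 0'; python3 -m creep '.7 0 0 -.1 0; .7 0 0 -.4 0; .7 0 0 -.7 0; .7 0 0 -.9 0;.7 0 0 -.9 0'; python3 -m creep '.7 0 -.4 -.1 0; .7 0 -.8 -.1 0;.7 0 -1 -.1 0;.7 0 -1 -.1 0;.7 0 -1 -.1 0';python3 -c "
from h import *
for c in('scene','top'):
    im=camera(c);im=im[130:310,160:440] if c=='scene' else im[80:300,100:500]
    cv2.imwrite('pics/f%s.png'%c,cv2.cvtColor(cv2.resize(im,None,fx=2,fy=2,interpolation=3),cv2.COLOR_RGB2BGR))
"
```

```text
clock: 43.48
eef_pos: [0.6389, -0.193, 0.0448]
tool_rot: [0.716, 0.698, 0.0, 0.0]
ft_force: [-2.5, 1.1, 6.0]
grip_width: 0.0314
grasp_force: 60.3
clock: 43.98
eef_pos: [0.6387, -0.193, 0.0441]
tool_rot: [0.716, 0.698, -0.0, -0.0]
ft_force: [0.6, -0.3, -1.1]
grip_width: 0.0595
grasp_force: 0.0
clock: 44.6
eef_pos: [0.641, -0.1937, 0.1845]
tool_rot: [0.716, 0.698, 0.002, 0.004]
ft_force: [0.0, 0.4, 0.0]
grip_width: 0.0597
grasp_force: 0.0
clock: 45.22
eef_pos: [0.4894, -0.1893, 0.1944]
tool_rot: [0.716, 0.698, 0.0, 0.0]
ft_force: [0.4, -0.3, 0.4]
grip_width: 0.0597
grasp_force: 0.0
```

View pics/fscene.png

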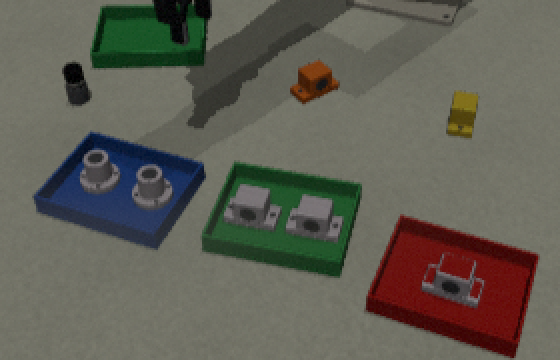

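View pics/ftop.png

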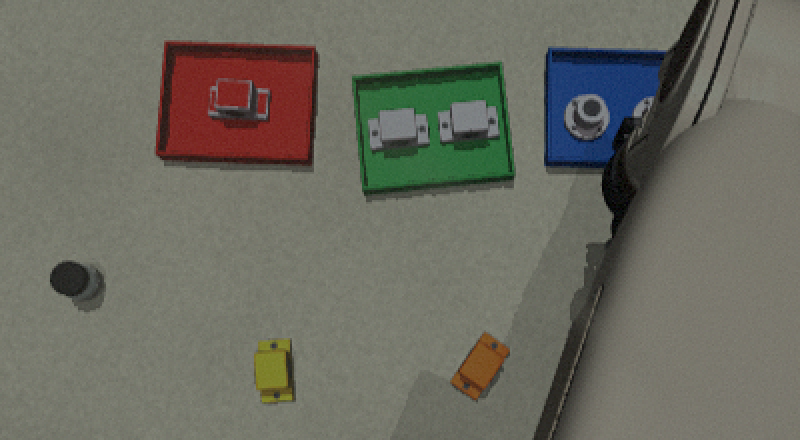

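Both views show every part upright in its tray. In the scene crop the bushes are at (97,170) and (150,185), the housings at (250,205) and (315,217), and the reject at (450,280). The stamp at (75,83) and the ink pot (top crop, 72,280) are untouched, so I'm handing in.

```bash
python3 -c "
from workcell import ticket
print(ticket.job_done())"
```

```text
the job is handed in; nothing more can be done
None
```

I handed the job in at about 45 s: the red-marked housing went into the red tray first, then the two plain housings into the leftmost green tray and the two bushes into the blue tray, all upright and released, with the stamp and ink pot left alone.

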